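# Turn the green-topped soap bar to the front of the revolving display and lock it

### The arm

A 7-joint arm with a two-finger parallel gripper is mounted at the origin on a cart in front of the work surface, level with it; the furniture and walls round the work are solid. World frame = base frame: x ahead of the robot, y to its left, z up, the work surface at z = 0. Lengths are in m, angles in rad, forces in N, time in s.
With the tool pointing down it reaches from about 0.425 to 0.925 m from the base axis. Payload 6.8 kg.
Tool frame: the origin (TCP) lies midway between the tips of the shut fingers; the grasp point (between the pads) lies 19 mm behind it; z points along the fingers, y is the line along which they close (so a half turn about z gives the same grasp; the last joint's range is limited). The gripper opens to 85 mm and grips with 20 to 120 N. Pads are 22 mm wide; open, the fingers measure 114 mm over their backs; the gripper's body (76 mm by 85 mm) begins 54 mm behind the grasp point. The pads swing forward as they close: fully open they stand 13 mm farther back than shut.
Start: joints at [-1.443, 0.477, 0.022, 1.555, -0.011, 1.109, -0.083], TCP at [0.158, 0.656, 0.231] pointing down, gripper open.
Joint ranges: [-2.96, 2.96], [-0.34, 2.1], [-1.41, 1.46], [0.24, 2.44], [-1.37, 4.51], [0.17, 1.92], [-2.96, 2.96]. Speed limits (rad/s): [2.39, 2.39, 3.14, 3.14, 3.14, 3.14, 3.14].

### API

Orientations are given as a unit quaternion [w, x, y, z].
In Python, from station import bot gives the robot as it stands.
- The arm moves only by the tool jog_arm, never from a script. Its argument "rows" is a list of rows, each an object of numbers: "fingers": the finger opening in mm, from 0 to 85.4; "x", "y", "z": the shift along the tool's x, y, z in mm; "ax", "ay", "az": the turn, a rotation vector about the tool's x, y, z in degrees. A call has exactly 8 rows; each row shifts and turns the commanded pose from where the row before left it, along the tool's axes as they then stand; what a row does not reach is not made up. A row lasts 1/10 s, in which the tool goes at most 50 mm and 8.59 degrees, less where a joint would pass 70% of its speed; a pose out of reach is approached as far as the arm can. A call with a gripper value outside its range is refused whole. The fingers move at their own pace and stop on an object; "force" is the grip in N (left out, the last holds). Time passes only in rows, so rows that do not move let the fingers close, or fill a call up. It gives the time, the measured TCP pose, the force, the opening and the grip force at its end, in the units of the state.
- bot.get_obs(): the state, without advancing time (a new reading comes with each control period).
- bot.read_camera(name): name is "scene" or "top"; returns a dict with "pixels" (480x640x3 uint8, red, green, blue), "vertical_fov" (degrees; the focal length in pixels is half the picture's height over the tangent of half this angle, whatever the lens; pixels are square), "cx", "cy" (the principal point, pixels), "dist_coeffs" ([k1, k2, p1, p2, k3] as OpenCV has them; the pictures are not rectified), "world_from_camera" (4x4, takes a point from camera to world coordinates). Camera axes: x right, y down, z forward; pixel columns grow to the right and rows downward; lengths in m; the calibration is good to about 2 mm. A picture is of the moment at which its call begins. There is no depth.
- bot.hand_in(): hands the job in; it is judged then, once.
The state is a dict: "t": time; "q": joint angles; "joint_vel": joint speeds; "joint_torque": joint torques, N m; "eef_pos": TCP position; "tool_rot": TCP orientation; "contact_force": force on the tool from outside, world axes, zero at the start; "torque": the same for the moment, N m; "gripper_width": opening from 0.0 (shut) to 1.0 (fully open); "grasp_force": force on a finger pad.
Only numpy, scipy, OpenCV 4.12 (cv2) and the standard library are available. Lean on these libraries where they do the work, as an engineer would, in place of code of your own. Each camera call takes 0.05 s, during which the arm holds its last target. There are 200 camera calls.

### The job

Bring the green-topped soap bar to the front of the revolving gift display, right behind the folded price card: push the red-knobbed lock lever open, turn the display gently by pushing the posts at its rim until the green soap stands at the front mark, then push the lever fully home so that its pin locks the display there. Only push with the fingertips: the goods on the display are neither touched nor lifted, and the card, dish and mugs round it stay where they are.

Things in the scene. Friction and masses are not known exactly. Their poses are not given: they have to be found in the camera images.
- turntable: Fixed round wooden plinth of the revolving display, 344 mm across, 13 mm high. Origin: on the turning axis, at the table surface. Its -x axis points to the display's front, where a brass arrow lies on the plinth behind the price card, roughly towards the robot (within 20 degrees); z up.
- front_mark (a point): The brass arrow on the plinth that marks the front, 160 mm from the turning axis, 15 mm above the table.
- platter_top (a point): Centre of the top of the turning wooden platter (266 mm across), 42 mm above the table. Four goods stand on it 75 mm from the axis, a quarter turn apart (front, back, left, right as seen from the axis), and a glass candle in the middle, whose top is 143 mm above the table.
- platter (a joint): Angle of the platter, rad: about 0 at the start, counterclockwise from above positive, no end stops. Stays where it is left; friction 0.15 N m (a little over 1 N at a post). Below the disc a brass ring 300 mm across has four slots: at every multiple of pi/2 a slot stands before the lock's pin and one of the goods stands at the front. Locked, it has under 1 degree of play.
- post_a (a point): Top of one of eight equal upright posts on the platter's rim, meant for pushing it round: 12 mm thick, 125 mm from the axis, 45 degrees apart, tops 118 mm above the table. A thin rail joins them 64 mm above the table; above it the gaps are free. post_a turns with the platter; with the platter at 0 it stands 22.5 degrees counterclockwise (from above) of the front.
- lock_lever (a joint): Lock lever, rad: 0 fully home (pin in a slot, display locked), 0.40 fully open; from 0.29 the pin is clear of the ring. Takes about 1.3 N at the knob, stays where it is left. It goes home only when a slot stands before the pin: the flared mouth draws the platter in when it is within 0.05 rad (a few N more at the knob); else the pin stops on the ring at about 0.26.
- lock_pivot (a point): Top of the lever's upright pivot, 40 mm above the table, at (-0.0243, 0.1580) in the turntable's frame, to the left of the front as the robot sees it.
- lock_knob (a point): Top centre of the lever's red upright knob: 14 mm thick, free from 40 to 86 mm above the table, 62 mm from the pivot. With the lever home it lies at (-0.0553, 0.2117) in the turntable's frame. To open, push it clockwise (from above) about the pivot, at first towards (0.866, 0.5) in that frame, away from the robot; it travels 25 mm. To lock, push it back, towards the robot.
- tin_fig: Red-banded candle tin with a pale lid, 64 mm across, 45 mm high, loose on the platter; do not touch. Origin: centre of its underside.
- tin_salt: Blue-banded candle tin, 64 mm across, 45 mm high, loose on the platter; do not touch. Origin: centre of its underside.
- soap_1: Cream wrapped soap bar, 52x78x26 mm, loose on the platter at the front place at the start; do not touch. Origin: centre of its underside.
- soap_2: The soap bar with a green top, 52x78x26 mm, loose on the platter. Origin: centre of its underside. It starts at the left, right or back place. This is the one to bring to the front, by turning the platter, without touching it.
- glass_candle: Painted glass candle, 66 mm across, 101 mm high, loose in the middle of the platter; do not touch. Origin: centre of its underside.
- tent_card: Folded white price card, 40x78x48 mm high, loose on the table just before the display's front, 207 mm from the axis; leave it standing where it is. Origin: centre of its underside.
- butterfly_dish: Clear glass dish with a butterfly, 93 mm across, 20 mm high, loose on the table to the left; leave it. Origin: centre of its underside.
- mug_pavilion: Patterned mug, 82 mm high, on the right; leave it. Origin: centre of its underside, handle included.
- mug_cream: Cream mug, 84 mm high, on the right; leave it. Origin: centre of its underside, handle included.
Things that resemble listed ones, but are neither listed nor needed, are in the scene too. What is shaped like the tin_salt but pink is not meant.

How it is judged:
On the way, in this order (a step that is already met when the one before it is completed fails the run):
1. the lock lever is pushed open (value of joint lock_lever above 0.29 rad), for 0.2 s.
2. with the lock open, the display is turned until the green soap stands still at the front (x of soap_2 in the frame of turntable below -0.055 m and y of soap_2 in the frame of turntable between -0.015 and 0.015 m and velocity of joint platter between -0.05 and 0.05 rad/s and value of joint lock_lever above 0.18 rad), for 0.2 s.
3. the lock lever is pushed home (x of soap_2 in the frame of turntable below -0.055 m and y of soap_2 in the frame of turntable between -0.015 and 0.015 m and value of joint lock_lever below 0.06 rad), for 0.2 s.
At the end, for the whole second after the job is handed in: The green-topped soap stands at the front of the display (within 15 mm of the front line, on the platter), the lock lever is home (below 0.06 rad) with its pin in a slot, the platter is at rest, and all five goods stand upright in their places on the platter (all of step 3 and velocity of joint platter between -0.05 and 0.05 rad/s and linear speed of soap_2 below 0.02 m/s and not (angle between any of soap_1, tin_fig, tin_salt, soap_2, glass_candle's own z axis and vertical above 0.35 rad or z of any of soap_1, tin_fig, tin_salt, soap_2, glass_candle in the frame of turntable above 0.054 m or z of any of soap_1, tin_fig, tin_salt, soap_2, glass_candle in the frame of turntable below 0.032 m or horizontal distance between any of soap_1, tin_fig, tin_salt, soap_2 and turntable above 0.095 m or horizontal distance between glass_candle and turntable above 0.03 m)); the robot touches nothing.
It fails at once if one of the goods on the display is touched by the robot (contact force between any of the arm, the fingers and soap_1 above 1 N or contact force between any of the arm, the fingers and tin_fig above 1 N or contact force between any of the arm, the fingers and tin_salt above 1 N or contact force between any of the arm, the fingers and soap_2 above 1 N or contact force between any of the arm, the fingers and glass_candle above 1 N).
It fails at once if one of the goods is lifted, tipped or pushed off its place (angle between any of soap_1, tin_fig, tin_salt, soap_2, glass_candle's own z axis and vertical above 0.35 rad or z of any of soap_1, tin_fig, tin_salt, soap_2, glass_candle in the frame of turntable above 0.054 m or z of any of soap_1, tin_fig, tin_salt, soap_2, glass_candle in the frame of turntable below 0.032 m or horizontal distance between any of soap_1, tin_fig, tin_salt, soap_2 and turntable above 0.095 m or horizontal distance between glass_candle and turntable above 0.03 m).
It fails at once if the display is spun too fast (over 2.5 rad/s) (velocity of joint platter above 2.5 rad/s or velocity of joint platter below -2.5 rad/s).
It fails at once if the price card, the dish or a mug is shifted by more than 20 mm (distance of any of tent_card, butterfly_dish, mug_pavilion, mug_cream from where it was at the start of the episode above 0.02 m).
It also fails if it takes over 72 s, if anything falls off the work surface, if the arm or the gripper's body presses on something with over 40 N, if the wrist force passes 120 N, or if a joint passes its speed limit or range.

## Working session

There is one attempt and no reset: what is moved stays moved. The work goes in short steps, Python scripts to look and compute and a tool call to move; the robot and the scene stay as the last step left them, time stands still between calls to the robot, and variables do not carry over. Pictures are saved under pics/ and viewed, at most 10 in all, crops included, and the job is handed in when it is done.

Besides the shell and the picture viewer there is one more tool, called by a JSON object that holds its "method" and its "body". jog_arm: Moves the arm, as the interface text tells. Its arguments: {"type":"object","properties":{"rows":{"type":"array","items":{"type":"object","properties":{"fingers":{"type":"number"},"x":{"type":"number"},"y":{"type":"number"},"z":{"type":"number"},"ax":{"type":"number"},"ay":{"type":"number"},"az":{"type":"number"}}}},"force":{"type":"number"}},"required":["rows"]}

```bash
mkdir -p pics; cat > h.py <<'E'
import numpy as np, cv2
from station import bot
def cam(n):
    c=bot.read_camera(n); f=240/np.tan(np.radians(c["vertical_fov"])/2)
    K=np.array([[f,0,c["cx"]],[0,f,c["cy"]],[0,0,1]]); return c,K
def ray(c,K,uv,z):
    p=cv2.undistortPoints(np.array([[uv]],float),K,np.array(c["dist_coeffs"]))[0,0]
    T=np.array(c["world_from_camera"]); d=T[:3,:3]@[p[0],p[1],1]; o=T[:3,3]
    return o+d*(z-o[2])/d[2]
def proj(c,K,P):
    T=np.linalg.inv(np.array(c["world_from_camera"]))
    return cv2.projectPoints(np.array(P,float).reshape(-1,3),cv2.Rodrigues(T[:3,:3])[0],T[:3,3],K,np.array(c["dist_coeffs"]))[0][:,0]
E
python3 - <<'E'
from h import *
for n in("scene","top"):
    c,K=cam(n); cv2.imwrite(f"pics/{n}0.png",c["pixels"][:,:,::-1]); print(n,np.round(c["world_from_camera"],3).tolist(),K[0,0])
o=bot.get_obs();print(o["eef_pos"],o["tool_rot"],o["t"])
E
```

```text
scene [[0.832, -0.255, 0.493, -0.237], [-0.555, -0.374, 0.743, -1.231], [-0.005, -0.892, -0.453, 0.841], [0.0, 0.0, 0.0, 1.0]] 571.6265135074389
top [[0.003, -0.985, 0.172, 0.29], [-1.0, -0.005, -0.015, -0.05], [0.015, -0.172, -0.985, 1.627], [0.0, 0.0, 0.0, 1.0]] 529.7620537675162
[0.15759193 0.65579357 0.23041855] [-2.53164836e-05  1.17609378e-01  9.93059585e-01 -8.33065435e-04] 0.1
```

View pics/top0.png

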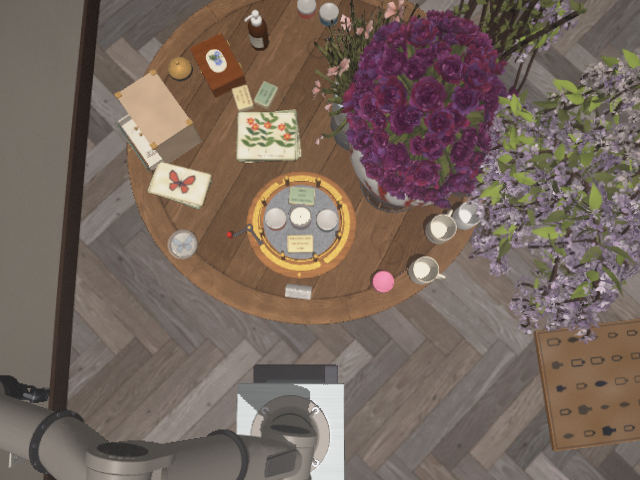

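View pics/scene0.png

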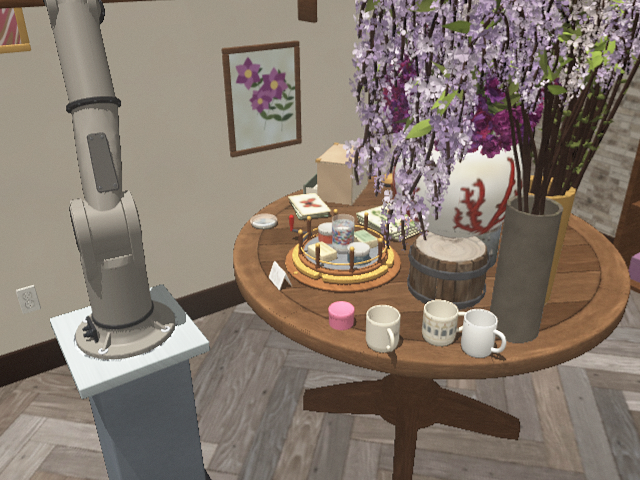

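The top view shows the green soap at (302,195), the back place, with the cream soap at (300,243) in front. The tins are at (276,218) and (326,219), the candle at (300,217), the knob at (230,234) and the card at (298,291). Other things that could be taken for it:
- Green soap: the small green card at (265,95) is on the table, so it isn't the soap.
- Knob: the red butterfly at (181,181) isn't the knob.
- Salt tin: the pink tin at (383,281) is a decoy.

I'll check the choice in one close crop.

```bash
cat > m.py <<'E'
from h import *
def measure(tag=None):
    c,K=cam("top"); im=c["pixels"]; hsv=cv2.cvtColor(im,cv2.COLOR_RGB2HSV)
    y=cv2.inRange(hsv,(15,150,150),(32,255,255)); y[:,:215]=0;y[:,385:]=0;y[:165]=0;y[300:]=0
    ck=max(cv2.findContours(cv2.morphologyEx(y,cv2.MORPH_CLOSE,np.ones((7,7))),cv2.RETR_EXTERNAL,cv2.CHAIN_APPROX_NONE)[0],key=cv2.contourArea)
    e=cv2.fitEllipse(cv2.convexHull(ck)); 
    r=cv2.inRange(hsv,(0,150,90),(6,255,255))|cv2.inRange(hsv,(174,150,90),(180,255,255)); m=np.zeros_like(r); m[205:260,210:262]=255; r&=m
    k=np.argwhere(r)[:,::-1]; kn=k.mean(0) if len(k) else None
    return c,K,e,kn,len(k)
E
python3 - <<'E'
from m import *
c,K,e,kn,n=measure(); print(e,kn,n)
for z in(.013,.025,.03): 
    b=cv2.ellipse2Poly((int(e[0][0]*1),int(e[0][1])),(1,1),0,0,360,90)
    print(z,ray(c,K,e[0],z))
    a=np.radians(e[2]); ps=[np.array(e[0])+s*np.array([1,0])*np.mean(e[1])/2 for s in(1,-1)]
    print(np.linalg.norm(ray(c,K,ps[0],z)-ray(c,K,ps[1],z)))
print("knob",ray(c,K,kn,.08)); print("card",ray(c,K,(298,291),.03)); print("green",ray(c,K,(302,195),.068),"cream",ray(c,K,(300,243),.068)); print("arrow",ray(c,K,(299.5,274),.015))
im=c["pixels"][160:308,215:385,::-1]; cv2.imwrite("pics/crop.png",cv2.resize(im,None,fx=4,fy=4,interpolation=cv2.INTER_CUBIC))
E
```

```text
Traceback (most recent call last):
  File "m.py", line 5, in measure
    ck=max(cv2.findContours(cv2.morphologyEx(y,cv2.MORPH_CLOSE,np.ones((7,7))),cv2.RETR_EXTERNAL,cv2.CHAIN_APPROX_NONE)[0],key=cv2.contourArea)
ValueError: max() iterable argument is empty
```

```bash
sed -i 's/(15,150,150),(32,255,255)/(14,110,130),(34,255,255)/; s/y\[:,385:\]=0;y\[:165\]=0;y\[300:\]=0/y[:,365:]=0;y[:165]=0;y[285:]=0/' m.py
python3 - <<'E'
from m import *
c,K=cam("top"); hsv=cv2.cvtColor(c["pixels"],cv2.COLOR_RGB2HSV)
print(hsv[217,250:275].tolist(), hsv[234,228:233].tolist())
im=c["pixels"][160:308,215:385,::-1]; cv2.imwrite("pics/crop.png",cv2.resize(im,None,fx=4,fy=4,interpolation=cv2.INTER_CUBIC))
print("card",ray(c,K,(298,291),.03)); print("green",ray(c,K,(302,195),.068),"cream",ray(c,K,(300,243),.068)); print("arrow",ray(c,K,(299.5,274),.015))
c,K,e,kn,n=measure(); print(e,kn,n)
for z in(.013,.025,.03): 
    print(z,ray(c,K,e[0],z))
    ps=[np.array(e[0])+s*np.array([1,0])*np.mean(e[1])/2 for s in(1,-1)]
    print(np.linalg.norm(ray(c,K,ps[0],z)-ray(c,K,ps[1],z)))
print("knob",ray(c,K,kn,.08))
E
```

```text
[[13, 143, 193], [13, 143, 193], [15, 146, 201], [19, 145, 223], [20, 144, 226], [20, 144, 226], [20, 143, 228], [20, 144, 227], [16, 140, 173], [19, 145, 220], [17, 138, 157], [13, 142, 179], [13, 142, 190], [13, 108, 177], [11, 28, 145], [15, 22, 189], [14, 24, 205], [17, 22, 205], [16, 24, 206], [15, 22, 208], [16, 23, 211], [16, 23, 211], [18, 22, 212], [14, 23, 212], [16, 23, 212]] [[2, 189, 214], [2, 187, 215], [2, 190, 192], [2, 167, 134], [7, 99, 85]]
card [ 0.42518432 -0.02070847  0.03      ]
green [ 0.7133887  -0.03111101  0.068     ] cream [ 0.56536699 -0.0261985   0.068     ]
arrow [ 0.47846092 -0.02459417  0.015     ]
((306.2703552246094, 229.4710235595703), (103.21387481689453, 132.42100524902344), 131.2449493408203) [229.1 234.6] 30
0.013 [ 0.61785718 -0.0445011   0.013     ]
0.3661837912428839
0.025 [ 0.6154213  -0.04454242  0.025     ]
0.36346080912930284
0.03 [ 0.61440635 -0.04455963  0.03      ]
0.3623262332486441
knob [0.5874637  0.18432188 0.08      ]
```

View pics/crop.png

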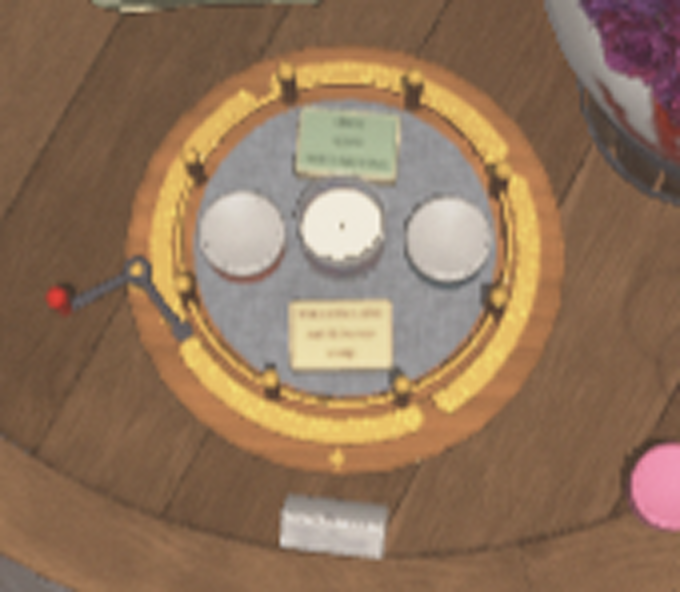

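The crop confirms it: the green soap is at the back (348,145 in the crop) and the cream soap is in front. The lever is home, with its knob at (60,297), and the arrow is at (337,458). The post tops are clear, so I'll fit the display's pose to them and plan the first move.

```bash
cat > p.py <<'E'
from h import *
import sys,json
from scipy.spatial.transform import Rotation as R
tt=json.load(open("tt.json")) # x,y,yaw
def w(p): c,s=np.cos(tt[2]),np.sin(tt[2]); return np.array([tt[0]+c*p[0]-s*p[1],tt[1]+s*p[0]+c*p[1],p[2]])
def state():
    o=bot.get_obs(); q=o["tool_rot"]; M=R.from_quat([q[1],q[2],q[3],q[0]]).as_matrix()
    c,s=np.cos(tt[2]),np.sin(tt[2]); D=o["eef_pos"]-[tt[0],tt[1],0]
    T=np.array([c*D[0]+s*D[1],-s*D[0]+c*D[1],D[2]])
    G=np.diag([-1,1,-1.]); G=np.array([[c,-s,0],[s,c,0],[0,0,1]])@G
    print("t",o["t"],"table mm",np.round(T*1000,1),"turn needed(tool,deg)",np.round(np.degrees(R.from_matrix(M.T@G).as_rotvec()),1),"F",np.round(o["contact_force"],1)); return o,M
E
python3 - <<'E'
from h import *
import json
from scipy.optimize import least_squares
c,K=cam("top")
P=np.array([(287,70),(413,76),(498,172),(498,298),(402,380),(271,377),(186,284),(194,157)])/4+[215-.4,160-.4]
X=np.array([ray(c,K,p,.118)[:2] for p in P])
# angle in table frame, CCW order: start with back-left post; back is 0
ang=np.radians([22.5,-22.5,-67.5,-112.5,-157.5,157.5,112.5,67.5])
f=lambda v:(np.c_[v[0]+.125*np.cos(ang+v[2]),v[1]+.125*np.sin(ang+v[2])]-X).ravel()
s=least_squares(f,[.64,-.03,0]); print(s.x,np.round(s.fun.reshape(-1,2)*1000,1))
json.dump(list(s.x),open("tt.json","w"))
from p import *; state()
print(w([-.0553,.2117,.086]),proj(c,K,w([-.0553,.2117,.086])),proj(c,K,w([-.16,0,.015])),proj(c,K,w([-.0243,.158,.04])))
E
```

```text
[ 0.63657457 -0.02786579 -0.03700336] [[-0.4  0.7]
 [ 0.  -1.7]
 [ 2.6 -4.3]
 [ 1.1 -1.3]
 [-3.4 -0.7]
 [-1.6  0.6]
 [ 0.6  3.2]
 [ 1.2  3.5]]
t 0.3 table mm [-503.9  665.8  230.9] turn needed(tool,deg) [ -0.   -0.  -11.4] F [ 0.6 -0.1 -0.1]
[0.58914425 0.18573511 0.086     ] [[228.34475984 233.65554521]] [[298.62925335 274.57412151]] [[248.80680078 227.3102927 ]]
```

{"method": "jog_arm", "body": {"rows": [{"fingers": 0,"az": -5.7},{"fingers": 0,"az": -5.7},{"fingers": 0,"x": -29,"y": -32,"z": 4},{"fingers": 0,"x": -29,"y": -32,"z": 4},{"fingers": 0,"x": -29,"y": -32,"z": 4},{"fingers": 0,"x": -29,"y": -32,"z": 4},{"fingers": 0,"x": -29,"y": -32,"z": 4},{"fingers": 0,"x": -29,"y": -32,"z": 4}]}}

```text
invalid input
```

```bash
python3 -c "from p import *; state()"
```

```text
t 0.3 table mm [-503.9  665.8  230.9] turn needed(tool,deg) [ -0.   -0.  -11.4] F [ 0.6 -0.1 -0.1]
```

{"method": "jog_arm", "body": {"rows": [{"fingers": 0,"x": 0,"y": 0,"z": 0,"ax": 0,"ay": 0,"az": -5.7},{"fingers": 0,"x": 0,"y": 0,"z": 0,"ax": 0,"ay": 0,"az": -5.7},{"fingers": 0,"x": -29,"y": -32,"z": 4,"ax": 0,"ay": 0,"az": 0},{"fingers": 0,"x": -29,"y": -32,"z": 4,"ax": 0,"ay": 0,"az": 0},{"fingers": 0,"x": -29,"y": -32,"z": 4,"ax": 0,"ay": 0,"az": 0},{"fingers": 0,"x": -29,"y": -32,"z": 4,"ax": 0,"ay": 0,"az": 0},{"fingers": 0,"x": -29,"y": -32,"z": 4,"ax": 0,"ay": 0,"az": 0},{"fingers": 0,"x": -29,"y": -32,"z": 4,"ax": 0,"ay": 0,"az": 0}], "force": 20}}

```text
t: 1.1
eef_pos: [0.3255, 0.4566, 0.2073]
tool_rot: [0.0, 0.018, 1.0, 0.0]
contact_force: [0.1, 0.8, 0.5]
gripper_width: 0.001
grasp_force: 0.0
```

```bash
python3 -c "from p import *; state()"
```

```text
t 1.1 table mm [-328.8  472.6  207.3] turn needed(tool,deg) [0. 0. 0.] F [0.1 0.8 0.5]
```

{"method": "jog_arm", "body": {"rows": [{"fingers": 0,"x": -29,"y": -32,"z": 7,"ax": 0,"ay": 0,"az": 0},{"fingers": 0,"x": -29,"y": -32,"z": 7,"ax": 0,"ay": 0,"az": 0},{"fingers": 0,"x": -29,"y": -32,"z": 7,"ax": 0,"ay": 0,"az": 0},{"fingers": 0,"x": -29,"y": -32,"z": 7,"ax": 0,"ay": 0,"az": 0},{"fingers": 0,"x": -29,"y": -32,"z": 7,"ax": 0,"ay": 0,"az": 0},{"fingers": 0,"x": -29,"y": -32,"z": 7,"ax": 0,"ay": 0,"az": 0},{"fingers": 0,"x": -29,"y": -32,"z": 7,"ax": 0,"ay": 0,"az": 0},{"fingers": 0,"x": -29,"y": -32,"z": 7,"ax": 0,"ay": 0,"az": 0}]}}

```text
t: 1.9
eef_pos: [0.5479, 0.1924, 0.1512]
tool_rot: [0.0, 0.018, 1.0, 0.0]
contact_force: [1.2, -0.4, 0.4]
gripper_width: -0.003
grasp_force: 0.0
```

```bash
python3 -c "from p import *; state()"
```

```text
t 1.9 table mm [-96.8 216.8 151.2] turn needed(tool,deg) [0. 0. 0.] F [ 1.2 -0.4  0.4]
```

{"method": "jog_arm", "body": {"rows": [{"fingers": 0,"x": 0,"y": 0,"z": 20,"ax": 0,"ay": 0,"az": 0},{"fingers": 0,"x": 0,"y": 0,"z": 20,"ax": 0,"ay": 0,"az": 0},{"fingers": 0,"x": 0,"y": 0,"z": 20,"ax": 0,"ay": 0,"az": 0},{"fingers": 0,"x": 0,"y": 0,"z": 20,"ax": 0,"ay": 0,"az": 0},{"fingers": 0,"x": 0,"y": 0,"z": 16,"ax": 0,"ay": 0,"az": 0},{"fingers": 0,"x": -5,"y": 0,"z": 0,"ax": 0,"ay": 0,"az": 0},{"fingers": 0,"x": -5,"y": 0,"z": 0,"ax": 0,"ay": 0,"az": 0},{"fingers": 0,"x": 0,"y": 0,"z": 0,"ax": 0,"ay": 0,"az": 0}]}}

```text
t: 2.7
eef_pos: [0.5588, 0.1935, 0.0565]
tool_rot: [0.001, 0.019, 1.0, 0.0]
contact_force: [0.1, -0.5, -0.4]
gripper_width: -0.002
grasp_force: 0.0
```

```bash
python3 - <<'E'
from p import *; state()
c,K=cam("scene"); u=proj(c,K,w([-.0553,.2117,.06]))[0]; x,y=int(u[0]),int(u[1]); print(u)
cv2.imwrite("pics/knob.png",cv2.resize(c["pixels"][y-60:y+60,x-60:x+100,::-1],None,fx=4,fy=4))
E
```

```text
t 2.7 table mm [-85.9 218.3  56.5] turn needed(tool,deg) [ 0.1  0.2 -0. ] F [ 0.1 -0.5 -0.4]
[291.73099927 221.87157137]
```

View pics/knob.png

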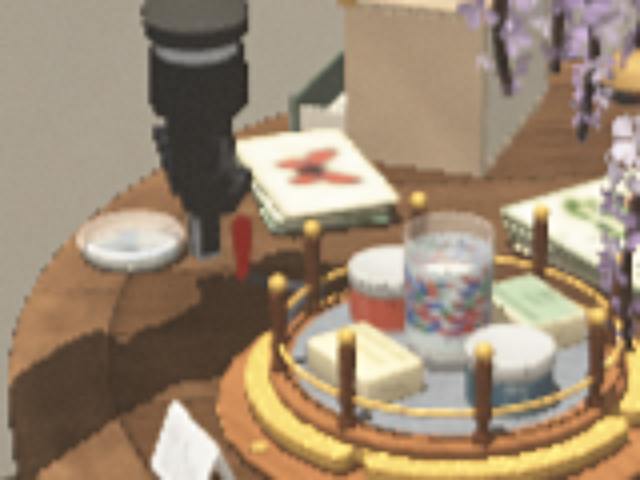

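The scene crop shows the fingertip at (205,250), just in front of the red knob at (242,250) and at the right height. Now I'll push the lever open.

{"method": "jog_arm", "body": {"rows": [{"fingers": 0,"x": -6,"y": -1,"z": 0,"ax": 0,"ay": 0,"az": 0},{"fingers": 0,"x": -6,"y": -1,"z": 0,"ax": 0,"ay": 0,"az": 0},{"fingers": 0,"x": -6,"y": 0,"z": 0,"ax": 0,"ay": 0,"az": 0},{"fingers": 0,"x": -6,"y": 0,"z": 0,"ax": 0,"ay": 0,"az": 0},{"fingers": 0,"x": -6,"y": 0,"z": 0,"ax": 0,"ay": 0,"az": 0},{"fingers": 0,"x": -5,"y": 0,"z": 0,"ax": 0,"ay": 0,"az": 0},{"fingers": 0,"x": 0,"y": 0,"z": 0,"ax": 0,"ay": 0,"az": 0},{"fingers": 0,"x": 0,"y": 0,"z": 0,"ax": 0,"ay": 0,"az": 0}]}}

```text
t: 3.55
eef_pos: [0.5926, 0.1893, 0.0554]
tool_rot: [0.001, 0.019, 1.0, -0.0]
contact_force: [-1.0, -0.0, -1.1]
gripper_width: -0.0
grasp_force: 0.0
```

```bash
python3 - <<'E'
from p import *; state()
E
```

```text
t 3.55 table mm [-52.  215.4  55.4] turn needed(tool,deg) [-0.   0.1 -0. ] F [-1.  -0.  -1.1]
```

{"method": "jog_arm", "body": {"rows": [{"fingers": 0,"x": -2.5,"y": 0,"z": 0,"ax": 0,"ay": 0,"az": 0},{"fingers": 0,"x": 0,"y": 0,"z": 0,"ax": 0,"ay": 0,"az": 0},{"fingers": 0,"x": 0,"y": 0,"z": 0,"ax": 0,"ay": 0,"az": 0},{"fingers": 0,"x": 10,"y": 0,"z": 0,"ax": 0,"ay": 0,"az": 0},{"fingers": 0,"x": 5,"y": 0,"z": -20,"ax": 0,"ay": 0,"az": 0},{"fingers": 0,"x": 0,"y": 0,"z": -30,"ax": 0,"ay": 0,"az": 0},{"fingers": 0,"x": 0,"y": 0,"z": -30,"ax": 0,"ay": 0,"az": 0},{"fingers": 0,"x": 0,"y": 0,"z": -5,"ax": 0,"ay": 0,"az": 0}]}}

```text
t: 4.35
eef_pos: [0.5817, 0.1914, 0.1442]
tool_rot: [0.004, 0.019, 1.0, 0.002]
contact_force: [-0.2, -1.0, -0.2]
gripper_width: 0.001
grasp_force: 0.0
```

```bash
cat > lev.py <<'E'
from p import *
from m import measure
c,K,e,kn,n=measure(); X=ray(c,K,kn,.075)
D=X[:2]-w([-.0243,.158,0])[:2]; a=np.arctan2(D[1],D[0])-tt[2]; print("knob px",kn,n,"lever",np.radians(120)-a,"r",np.hypot(*D)); state()
E
python3 lev.py
```

```text
Traceback (most recent call last):
  File "lev.py", line 3, in <module>
    c,K,e,kn,n=measure(); X=ray(c,K,kn,.075)
                            ~~~^^^^^^^^^^^^^
  File "h.py", line 7, in ray
    p=cv2.undistortPoints(np.array([[uv]],float),K,np.array(c["dist_coeffs"]))[0,0]
      ~~~~~~~~~~~~~~~~~~~^^^^^^^^^^^^^^^^^^^^^^^^^^^^^^^^^^^^^^^^^^^^^^^^^^^^^
cv2.error: OpenCV(4.12.0) /io/opencv/modules/calib3d/src/undistort.dispatch.cpp:538: error: (-215:Assertion failed) npoints >= 0 && src.isContinuous() && (depth == CV_32F || depth == CV_64F) in function 'undistortPoints'
```

{"method": "jog_arm", "body": {"rows": [{"fingers": 0,"x": -16,"y": -21,"z": 0,"ax": 0,"ay": 0,"az": 0},{"fingers": 0,"x": -16,"y": -21,"z": 0,"ax": 0,"ay": 0,"az": 0},{"fingers": 0,"x": -16,"y": -21,"z": 0,"ax": 0,"ay": 0,"az": 0},{"fingers": 0,"x": -16,"y": -21,"z": 0,"ax": 0,"ay": 0,"az": 0},{"fingers": 0,"x": 0,"y": 0,"z": 0,"ax": 0,"ay": 0,"az": 0},{"fingers": 0,"x": 0,"y": 0,"z": 0,"ax": 0,"ay": 0,"az": 0},{"fingers": 0,"x": 0,"y": 0,"z": 0,"ax": 0,"ay": 0,"az": 0},{"fingers": 0,"x": 0,"y": 0,"z": 0,"ax": 0,"ay": 0,"az": 0}]}}

```text
t: 5.2
eef_pos: [0.6394, 0.1058, 0.1399]
tool_rot: [-0.0, 0.017, 1.0, 0.0]
contact_force: [-0.5, -0.1, 0.4]
gripper_width: -0.001
grasp_force: 0.0
```

```bash
cat > lev.py <<'E'
from p import *
def lever(name="scene"):
    c,K=cam(name); hsv=cv2.cvtColor(c["pixels"],cv2.COLOR_RGB2HSV)
    r=cv2.inRange(hsv,(0,150,60),(6,255,255))|cv2.inRange(hsv,(174,150,60),(180,255,255))
    u=proj(c,K,w([-.043,.216,.065]))[0].astype(int); m=np.zeros_like(r); m[u[1]-22:u[1]+22,u[0]-22:u[0]+22]=255; r&=m
    k=np.argwhere(r)[:,::-1]
    if len(k)<5: print(name,"knob hidden",len(k)); return
    for a in(0,.2,.26,.3,.35,.4):
        t=np.radians(120)-a; P=[w([-.0243+.062*np.cos(t),.158+.062*np.sin(t),z]) for z in(.045,.086)]; print(a,proj(c,K,P).mean(0).round(1),end=" ")
    print(name,"knob mid px",k.min(0),k.max(0),k.mean(0).round(1),len(k))
E
python3 - <<'E'
from lev import *
state(); lever(); lever("top")
c,K=cam("scene"); u=proj(c,K,w([-.03,.05,.08]))[0].astype(int)
cv2.imwrite("pics/gap.png",cv2.resize(c["pixels"][u[1]-75:u[1]+55,u[0]-80:u[0]+90,::-1],None,fx=4,fy=4))
E
```

```text
t 5.2 table mm [ -2.1 133.6 139.9] turn needed(tool,deg) [ 0.  -0.   0.1] F [-0.5 -0.1  0.4]
0 [291.7 220.3] 0.2 [294.  218.9] 0.26 [294.8 218.5] 0.3 [295.4 218.3] 0.35 [296.1 218. ] 0.4 [296.9 217.7] scene knob mid px [294 212] [298 227] [296.1 219. ] 62
top knob hidden 0
```

View pics/gap.png

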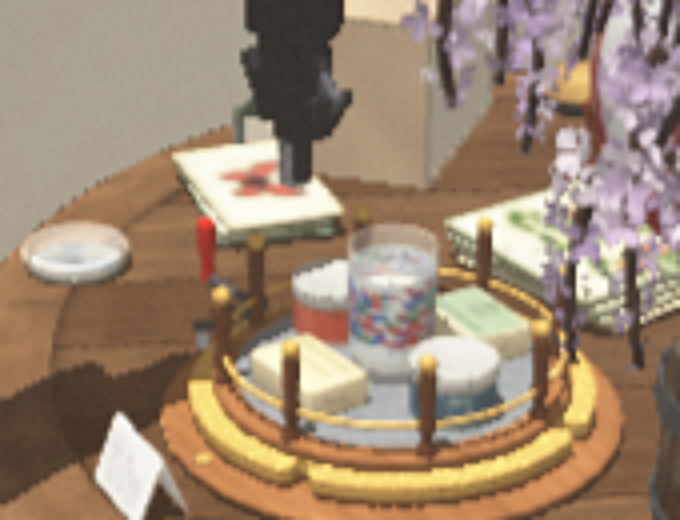

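The crop shows the knob at (206,248) pushed away from home. Comparing it with the projected positions puts the lever at about 0.35 to 0.4, so it is open. The finger is above the left gap, between the posts. Now I'll descend and sweep the posts counterclockwise along the front-left, away from the flowers.

{"method": "jog_arm", "body": {"rows": [{"fingers": 0,"x": 0,"y": -1,"z": 16,"ax": 0,"ay": 0,"az": 0},{"fingers": 0,"x": 0,"y": -1,"z": 16,"ax": 0,"ay": 0,"az": 0},{"fingers": 0,"x": 0,"y": -2,"z": 15,"ax": 0,"ay": 0,"az": 0},{"fingers": 0,"x": 9,"y": -0.5,"z": 0,"ax": 0,"ay": 0,"az": 0},{"fingers": 0,"x": 7,"y": -1,"z": 0,"ax": 0,"ay": 0,"az": 0},{"fingers": 0,"x": 5,"y": -1,"z": 0,"ax": 0,"ay": 0,"az": 0},{"fingers": 0,"x": 5,"y": -1,"z": 0,"ax": 0,"ay": 0,"az": 0},{"fingers": 0,"x": 6,"y": -1.5,"z": 0,"ax": 0,"ay": 0,"az": 0}]}}

```text
t: 6.15
eef_pos: [0.6084, 0.0966, 0.0941]
tool_rot: [0.001, 0.018, 1.0, 0.0]
contact_force: [2.4, 0.4, -0.1]
gripper_width: -0.0
grasp_force: 0.6
```

```bash
python3 - <<'E'
from lev import *
state(); lever()
E
```

```text
t 6.15 table mm [-32.8 123.3  94.1] turn needed(tool,deg) [0.  0.1 0. ] F [ 2.4  0.4 -0.1]
0 [291.7 220.3] 0.2 [294.  218.9] 0.26 [294.8 218.5] 0.3 [295.4 218.3] 0.35 [296.1 218. ] 0.4 [296.9 217.7] scene knob mid px [294 212] [298 227] [296.1 219. ] 62
```

{"method": "jog_arm", "body": {"rows": [{"fingers": 0,"x": 10.7,"y": -3.4,"z": 0,"ax": 0,"ay": 0,"az": 0},{"fingers": 0,"x": 10.4,"y": -4.3,"z": 0,"ax": 0,"ay": 0,"az": 0},{"fingers": 0,"x": 10,"y": -5.2,"z": 0,"ax": 0,"ay": 0,"az": 0},{"fingers": 0,"x": 9.5,"y": -6,"z": 0,"ax": 0,"ay": 0,"az": 0},{"fingers": 0,"x": 8.9,"y": -6.9,"z": 0,"ax": 0,"ay": 0,"az": 0},{"fingers": 0,"x": 8.3,"y": -7.6,"z": 0,"ax": 0,"ay": 0,"az": 0},{"fingers": 0,"x": 7.6,"y": -8.3,"z": 0,"ax": 0,"ay": 0,"az": 0},{"fingers": 0,"x": 6.9,"y": -8.9,"z": 0,"ax": 0,"ay": 0,"az": 0}]}}

```text
t: 7.0
eef_pos: [0.5324, 0.0483, 0.0932]
tool_rot: [-0.001, 0.018, 1.0, 0.0]
contact_force: [0.9, 0.1, 0.6]
gripper_width: -0.003
grasp_force: 0.6
```

```bash
python3 - <<'E'
from lev import *
state(); lever()
c,K=cam("scene"); u=proj(c,K,w([-.03,.0,.08]))[0].astype(int)
cv2.imwrite("pics/sw1.png",cv2.resize(c["pixels"][u[1]-75:u[1]+55,u[0]-80:u[0]+90,::-1],None,fx=4,fy=4))
E
```

```text
t 7.0 table mm [-106.9   72.2   93.2] turn needed(tool,deg) [ 0.  -0.1  0. ] F [0.9 0.1 0.6]
scene knob hidden 0
```

View pics/sw1.png

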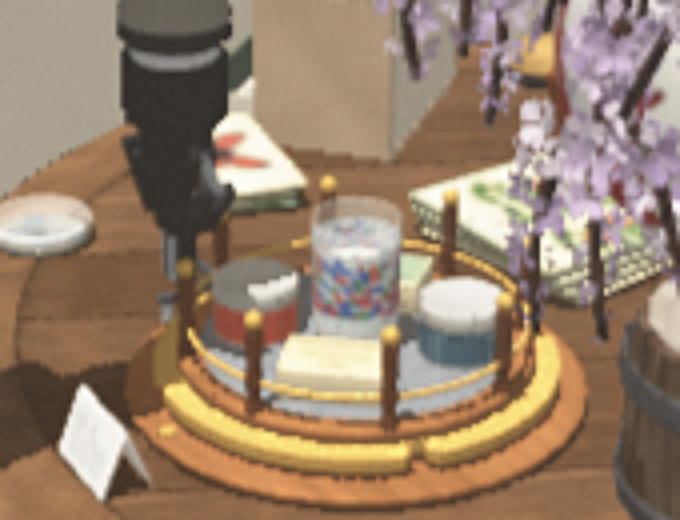

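The display is turning with the finger: the cream soap has moved to (330,360), the red tin is coming round, and nothing is disturbed. Continuing the sweep.

{"method": "jog_arm", "body": {"rows": [{"fingers": 0,"x": 6,"y": -9.5,"z": 0,"ax": 0,"ay": 0,"az": 0},{"fingers": 0,"x": 5.2,"y": -10,"z": 0,"ax": 0,"ay": 0,"az": 0},{"fingers": 0,"x": 4.3,"y": -10.4,"z": 0,"ax": 0,"ay": 0,"az": 0},{"fingers": 0,"x": 3.4,"y": -10.7,"z": 0,"ax": 0,"ay": 0,"az": 0},{"fingers": 0,"x": 2.4,"y": -11,"z": 0,"ax": 0,"ay": 0,"az": 0},{"fingers": 0,"x": 1.5,"y": -11.2,"z": 0,"ax": 0,"ay": 0,"az": 0},{"fingers": 0,"x": 0.5,"y": -11.2,"z": 0,"ax": 0,"ay": 0,"az": 0},{"fingers": 0,"x": -0.5,"y": -11.2,"z": 0,"ax": 0,"ay": 0,"az": 0}]}}

```text
t: 7.9
eef_pos: [0.5078, -0.0368, 0.0933]
tool_rot: [0.0, 0.018, 1.0, 0.0]
contact_force: [1.1, 1.4, 0.1]
gripper_width: -0.0
grasp_force: 0.8
```

```bash
python3 -c "from p import *; state()"
```

```text
t 7.9 table mm [-128.3  -13.7   93.3] turn needed(tool,deg) [0. 0. 0.] F [1.1 1.4 0.1]
```

{"method": "jog_arm", "body": {"rows": [{"fingers": 0,"x": -1.5,"y": -10,"z": 0,"ax": 0,"ay": 0,"az": 0},{"fingers": 0,"x": -2,"y": -8,"z": 0,"ax": 0,"ay": 0,"az": 0},{"fingers": 0,"x": 0,"y": 0,"z": 0,"ax": 0,"ay": 0,"az": 0},{"fingers": 0,"x": 0,"y": 8,"z": 0,"ax": 0,"ay": 0,"az": 0},{"fingers": 0,"x": 0,"y": 4,"z": -20,"ax": 0,"ay": 0,"az": 0},{"fingers": 0,"x": 0,"y": 0,"z": -30,"ax": 0,"ay": 0,"az": 0},{"fingers": 0,"x": -20,"y": 25,"z": -5,"ax": 0,"ay": 0,"az": 0},{"fingers": 0,"x": -20,"y": 25,"z": 0,"ax": 0,"ay": 0,"az": 0}]}}

```text
t: 8.7
eef_pos: [0.554, 0.0078, 0.15]
tool_rot: [0.001, 0.019, 1.0, 0.0]
contact_force: [0.2, 0.8, 0.1]
gripper_width: 0.001
grasp_force: 0.0
```

```bash
python3 -c "from p import *; state()"
```

```text
t 8.7 table mm [-83.8  32.6 150. ] turn needed(tool,deg) [ 0.   0.2 -0. ] F [0.2 0.8 0.1]
```

{"method": "jog_arm", "body": {"rows": [{"fingers": 0,"x": -20,"y": 24,"z": 0,"ax": 0,"ay": 0,"az": 0},{"fingers": 0,"x": -20,"y": 24,"z": 0,"ax": 0,"ay": 0,"az": 0},{"fingers": 0,"x": -20,"y": 24,"z": 0,"ax": 0,"ay": 0,"az": 0},{"fingers": 0,"x": -16,"y": 22,"z": 0,"ax": 0,"ay": 0,"az": 0},{"fingers": 0,"x": 0,"y": 0,"z": 0,"ax": 0,"ay": 0,"az": 0},{"fingers": 0,"x": 0,"y": 0,"z": 0,"ax": 0,"ay": 0,"az": 0},{"fingers": 0,"x": 0,"y": 0,"z": 0,"ax": 0,"ay": 0,"az": 0},{"fingers": 0,"x": 0,"y": 0,"z": 0,"ax": 0,"ay": 0,"az": 0}]}}

```text
t: 9.5
eef_pos: [0.6317, 0.0966, 0.1483]
tool_rot: [-0.0, 0.019, 1.0, -0.0]
contact_force: [-0.0, 0.6, 0.4]
gripper_width: -0.003
grasp_force: 0.0
```

```bash
cat > pl.py <<'E'
from lev import *
def tips(draw=None):
    # bright yellow ball tips of the posts above the platter, as rays onto z=.116; angle modulo 45
    c,K=cam("scene"); hsv=cv2.cvtColor(c["pixels"],cv2.COLOR_RGB2HSV)
    y=cv2.inRange(hsv,(15,110,110),(32,255,255)); n,l,s,ce=cv2.connectedComponentsWithStats(y); out=[]
    for i in range(1,n):
        if not 5<=s[i,4]<60: continue
        q=ray(c,K,ce[i],.115)-w([0,0,0]); r=np.hypot(q[0],q[1]); a=np.degrees(np.arctan2(q[1],q[0])-tt[2])
        if abs(r-.125)<.008: out.append((round(a%360,1),round((a-22.5)%45,1),round(r*1000),ce[i].round(1).tolist()))
    print(*sorted(out),sep="\n"); return c,K
E
python3 - <<'E'
from pl import *
state(); c,K=tips(); u=proj(c,K,w([-.03,.0,.08]))[0].astype(int)
cv2.imwrite("pics/sw2.png",cv2.resize(c["pixels"][u[1]-75:u[1]+55,u[0]-80:u[0]+90,::-1],None,fx=4,fy=4))
E
```

```text
t 9.5 table mm [ -9.5 124.2 148.3] turn needed(tool,deg) [-0.  -0.  -0.1] F [-0.   0.6  0.4]
(np.float64(119.4), np.float64(6.9), 120, [307.4, 218.6])
(np.float64(163.8), np.float64(6.3), 128, [300.2, 232.5])
(np.float64(173.2), np.float64(15.7), 122, [304.4, 235.2])
(np.float64(248.6), np.float64(1.1), 132, [353.6, 248.2])
(np.float64(295.4), np.float64(2.9), 119, [380.0, 237.1])
```

View pics/sw2.png

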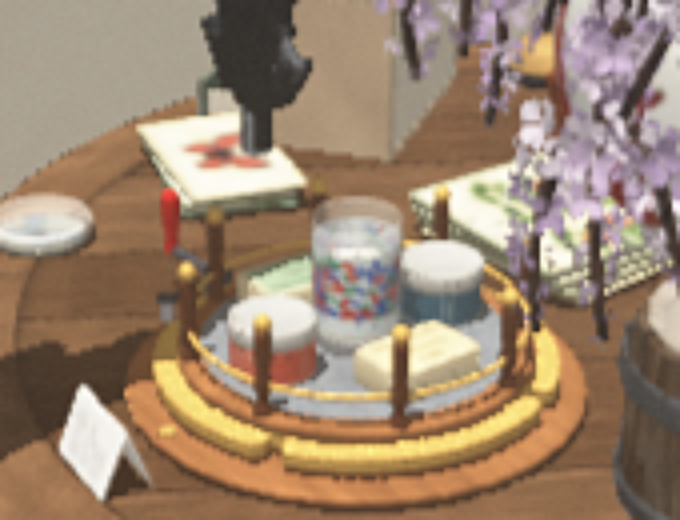

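The crop shows the green soap now at the left place (280,275) and the red tin at the front (272,340). The post tips put the platter at about 94°, so the finger is over the next gap. Second sweep.

{"method": "jog_arm", "body": {"rows": [{"fingers": 0,"x": 0,"y": 2,"z": 19,"ax": 0,"ay": 0,"az": 0},{"fingers": 0,"x": 0,"y": 2,"z": 18,"ax": 0,"ay": 0,"az": 0},{"fingers": 0,"x": 0,"y": 0,"z": 18,"ax": 0,"ay": 0,"az": 0},{"fingers": 0,"x": 11,"y": -1,"z": 0,"ax": 0,"ay": 0,"az": 0},{"fingers": 0,"x": 7,"y": -1.5,"z": 0,"ax": 0,"ay": 0,"az": 0},{"fingers": 0,"x": 5.5,"y": -1.5,"z": 0,"ax": 0,"ay": 0,"az": 0},{"fingers": 0,"x": 5.5,"y": -1.5,"z": 0,"ax": 0,"ay": 0,"az": 0},{"fingers": 0,"x": 5.5,"y": -1.5,"z": 0,"ax": 0,"ay": 0,"az": 0}]}}

```text
t: 10.35
eef_pos: [0.5983, 0.096, 0.0944]
tool_rot: [0.001, 0.018, 1.0, 0.0]
contact_force: [2.4, 0.4, -0.3]
gripper_width: -0.0
grasp_force: 0.7
```

```bash
python3 -c "from p import *; state()"
```

```text
t 10.35 table mm [-42.8 122.4  94.4] turn needed(tool,deg) [0.  0.2 0. ] F [ 2.4  0.4 -0.3]
```

{"method": "jog_arm", "body": {"rows": [{"fingers": 0,"x": 10.4,"y": -4.3,"z": 0,"ax": 0,"ay": 0,"az": 0},{"fingers": 0,"x": 10,"y": -5.2,"z": 0,"ax": 0,"ay": 0,"az": 0},{"fingers": 0,"x": 9.5,"y": -6,"z": 0,"ax": 0,"ay": 0,"az": 0},{"fingers": 0,"x": 8.9,"y": -6.9,"z": 0,"ax": 0,"ay": 0,"az": 0},{"fingers": 0,"x": 8.3,"y": -7.6,"z": 0,"ax": 0,"ay": 0,"az": 0},{"fingers": 0,"x": 7.6,"y": -8.3,"z": 0,"ax": 0,"ay": 0,"az": 0},{"fingers": 0,"x": 6.9,"y": -8.9,"z": 0,"ax": 0,"ay": 0,"az": 0},{"fingers": 0,"x": 6,"y": -9.5,"z": 0,"ax": 0,"ay": 0,"az": 0}]}}

```text
t: 11.15
eef_pos: [0.5271, 0.0414, 0.0931]
tool_rot: [-0.0, 0.018, 1.0, 0.0]
contact_force: [0.9, 0.9, -0.7]
gripper_width: 0.002
grasp_force: 0.6
```

```bash
python3 -c "from p import *; state()"
```

```text
t 11.15 table mm [-112.    65.2   93.1] turn needed(tool,deg) [ 0. -0.  0.] F [ 0.9  0.9 -0.7]
```

{"method": "jog_arm", "body": {"rows": [{"fingers": 0,"x": 5.2,"y": -10,"z": 0,"ax": 0,"ay": 0,"az": 0},{"fingers": 0,"x": 4.3,"y": -10.4,"z": 0,"ax": 0,"ay": 0,"az": 0},{"fingers": 0,"x": 3.4,"y": -10.7,"z": 0,"ax": 0,"ay": 0,"az": 0},{"fingers": 0,"x": 2.4,"y": -11,"z": 0,"ax": 0,"ay": 0,"az": 0},{"fingers": 0,"x": 1.5,"y": -11.2,"z": 0,"ax": 0,"ay": 0,"az": 0},{"fingers": 0,"x": 0.5,"y": -10,"z": 0,"ax": 0,"ay": 0,"az": 0},{"fingers": 0,"x": -0.5,"y": -9,"z": 0,"ax": 0,"ay": 0,"az": 0},{"fingers": 0,"x": -1,"y": -5,"z": 0,"ax": 0,"ay": 0,"az": 0}]}}

```text
t: 11.95
eef_pos: [0.5092, -0.0362, 0.0932]
tool_rot: [-0.0, 0.019, 1.0, -0.0]
contact_force: [-0.5, 1.8, 0.6]
gripper_width: 0.002
grasp_force: 1.2
```

```bash
python3 - <<'E'
from pl import *
state(); tips()
E
```

```text
t 11.95 table mm [-127.   -13.1   93.2] turn needed(tool,deg) [-0.  -0.  -0.1] F [-0.5  1.8  0.6]
(np.float64(60.6), np.float64(38.1), 118, [340.6, 210.3])
(np.float64(156.4), np.float64(43.9), 130, [298.7, 230.0])
```

{"method": "jog_arm", "body": {"rows": [{"fingers": 0,"x": -1,"y": -5,"z": 0,"ax": 0,"ay": 0,"az": 0},{"fingers": 0,"x": -1,"y": -5,"z": 0,"ax": 0,"ay": 0,"az": 0},{"fingers": 0,"x": 0,"y": -3,"z": 0,"ax": 0,"ay": 0,"az": 0},{"fingers": 0,"x": 0,"y": 0,"z": 0,"ax": 0,"ay": 0,"az": 0},{"fingers": 0,"x": 0,"y": 0,"z": 0,"ax": 0,"ay": 0,"az": 0},{"fingers": 0,"x": 0,"y": 0,"z": 0,"ax": 0,"ay": 0,"az": 0},{"fingers": 0,"x": 0,"y": 0,"z": 0,"ax": 0,"ay": 0,"az": 0},{"fingers": 0,"x": 0,"y": 0,"z": 0,"ax": 0,"ay": 0,"az": 0}]}}

```text
t: 12.8
eef_pos: [0.5109, -0.0479, 0.0933]
tool_rot: [-0.0, 0.018, 1.0, 0.0]
contact_force: [0.2, 0.7, -0.2]
gripper_width: 0.002
grasp_force: 0.0
```

```bash
python3 - <<'E'
from pl import *
state(); c,K=tips(); u=proj(c,K,w([-.03,.0,.08]))[0].astype(int)
cv2.imwrite("pics/sw3.png",cv2.resize(c["pixels"][u[1]-75:u[1]+55,u[0]-80:u[0]+90,::-1],None,fx=4,fy=4))
# expected tips at platter multiple of 90
for a in (112.5,157.5,202.5,247.5,292.5): print(a,proj(c,K,w([.125*np.cos(np.radians(a)),.125*np.sin(np.radians(a)),.115]))[0].round(1),((proj(c,K,w([.125*np.cos(np.radians(a)),.125*np.sin(np.radians(a)),.115]))[0]-u+[80,75])*4).round())
E
```

```text
t 12.8 table mm [-124.8  -24.6   93.3] turn needed(tool,deg) [ 0. -0.  0.] F [ 0.2  0.7 -0.2]
(np.float64(160.2), np.float64(2.7), 128, [299.6, 231.2])
(np.float64(203.2), np.float64(0.7), 133, [316.5, 244.6])
112.5 [308.9 216.5] [219. 206.]
157.5 [300.4 230.2] [186. 261.]
202.5 [317.8 243.4] [255. 314.]
247.5 [352.2 247.1] [393. 328.]
292.5 [380.7 238.5] [507. 294.]
```

View pics/sw3.png

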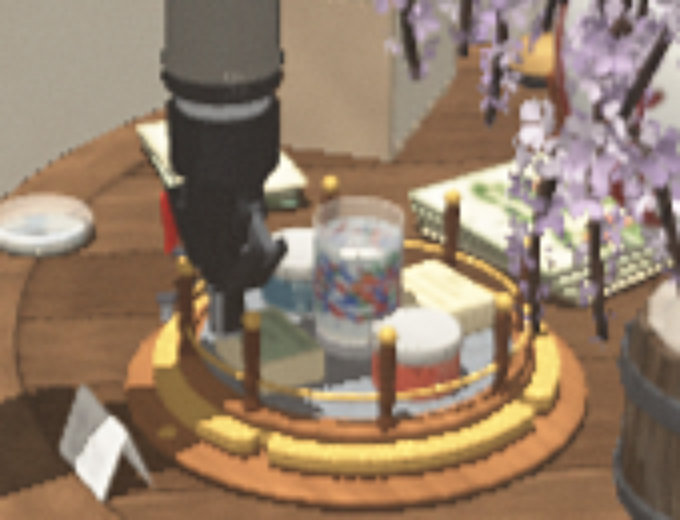

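The crop shows the green soap at the front (275,345), with the front tips at (251,321) and (387,335). I'll compare these tips with the starting picture, where the platter stood at a multiple of a quarter turn.

```bash
cat > cmp.py <<'E'
from pl import *
def cmp():
    c,K=cam("scene"); now=c["pixels"].astype(np.float32); ref=cv2.imread("pics/scene0.png")[:,:,::-1].astype(np.float32)
    for a in(112.5,157.5,202.5,247.5,292.5):
        P=lambda b: proj(c,K,w([.125*np.cos(np.radians(b)),.125*np.sin(np.radians(b)),.11]))[0]
        u=P(a).round().astype(int); g=(P(a+2)-P(a-2))/4
        t=ref[u[1]-5:u[1]+7,u[0]-4:u[0]+5].astype(np.uint8); s=now[u[1]-11:u[1]+13,u[0]-10:u[0]+11].astype(np.uint8)
        t4,s4=[cv2.resize(np.ascontiguousarray(q),None,fx=4,fy=4,interpolation=cv2.INTER_CUBIC) for q in(t,s)]
        r=cv2.matchTemplate(s4,t4,cv2.TM_CCOEFF_NORMED); _,v,_,l=cv2.minMaxLoc(r); d=(np.array(l)-24)/4
        print(a,"score",round(v,2),"shift px",d,"deg",round(d@g/(g@g),1))
E
python3 -c "from cmp import *; cmp()"
```

```text
112.5 score 0.47 shift px [-1.75 -4.75] deg -1.7
157.5 score 0.6 shift px [-0.5  0. ] deg -0.4
202.5 score 0.61 shift px [-0.75  3.25] deg 0.5
247.5 score 0.96 shift px [-1.   0.5] deg -1.3
292.5 score 0.92 shift px [0.   0.25] deg -0.3
```

{"method": "jog_arm", "body": {"rows": [{"fingers": 0,"x": 0,"y": -2,"z": 0,"ax": 0,"ay": 0,"az": 0},{"fingers": 0,"x": 0,"y": 0,"z": 0,"ax": 0,"ay": 0,"az": 0},{"fingers": 0,"x": 0,"y": 0,"z": 0,"ax": 0,"ay": 0,"az": 0},{"fingers": 0,"x": 0,"y": 0,"z": 0,"ax": 0,"ay": 0,"az": 0},{"fingers": 0,"x": 0,"y": 8,"z": 0,"ax": 0,"ay": 0,"az": 0},{"fingers": 0,"x": 0,"y": 3,"z": -15,"ax": 0,"ay": 0,"az": 0},{"fingers": 0,"x": 0,"y": 0,"z": -25,"ax": 0,"ay": 0,"az": 0},{"fingers": 0,"x": 0,"y": 0,"z": -20,"ax": 0,"ay": 0,"az": 0}]}}

```text
t: 13.7
eef_pos: [0.5113, -0.0382, 0.1541]
tool_rot: [-0.0, 0.018, 1.0, 0.0]
contact_force: [0.7, 0.3, -0.0]
gripper_width: 0.0
grasp_force: 0.0
```

{"method": "jog_arm", "body": {"rows": [{"fingers": 0,"x": -16,"y": 29,"z": 0,"ax": 0,"ay": 0,"az": 0},{"fingers": 0,"x": -16,"y": 29,"z": 0,"ax": 0,"ay": 0,"az": 0},{"fingers": 0,"x": -16,"y": 29,"z": 0,"ax": 0,"ay": 0,"az": 0},{"fingers": 0,"x": -16,"y": 29,"z": 0,"ax": 0,"ay": 0,"az": 0},{"fingers": 0,"x": -16,"y": 29,"z": 0,"ax": 0,"ay": 0,"az": 0},{"fingers": 0,"x": -16,"y": 29,"z": 0,"ax": 0,"ay": 0,"az": 0},{"fingers": 0,"x": -16,"y": 29,"z": 0,"ax": 0,"ay": 0,"az": 0},{"fingers": 0,"x": -16,"y": 29,"z": 0,"ax": 0,"ay": 0,"az": 0}]}}

```text
t: 14.5
eef_pos: [0.6479, 0.1901, 0.1531]
tool_rot: [-0.0, 0.018, 1.0, 0.0]
contact_force: [0.6, -0.5, 0.0]
gripper_width: -0.002
grasp_force: 0.0
```

```bash
python3 -c "
from cmp import *
state(); cmp(); lever(); lever('top')"
```

```text
t 14.5 table mm [  3.3 218.2 153.1] turn needed(tool,deg) [ 0. -0.  0.] F [ 0.6 -0.5  0. ]
112.5 score 0.96 shift px [0.25 0.  ] deg -0.4
157.5 score 0.9 shift px [0. 0.] deg 0.0
202.5 score 0.91 shift px [-0.5  0. ] deg -0.7
247.5 score 0.97 shift px [-0.5  0. ] deg -0.6
292.5 score 0.96 shift px [0. 0.] deg 0.0
0 [291.7 220.3] 0.2 [294.  218.9] 0.26 [294.8 218.5] 0.3 [295.4 218.3] 0.35 [296.1 218. ] 0.4 [296.9 217.7] scene knob mid px [294 213] [298 227] [296.1 219.3] 55
top knob hidden 0
```

The platter is within about 0.5° of the slot. I'll descend behind the knob and push it home.

{"method": "jog_arm", "body": {"rows": [{"fingers": 0,"x": 0,"y": 0,"z": 20,"ax": 0,"ay": 0,"az": 0},{"fingers": 0,"x": 0,"y": 0,"z": 25,"ax": 0,"ay": 0,"az": 0},{"fingers": 0,"x": 0,"y": 0,"z": 25,"ax": 0,"ay": 0,"az": 0},{"fingers": 0,"x": 0,"y": 0,"z": 20,"ax": 0,"ay": 0,"az": 0},{"fingers": 0,"x": 0,"y": -2,"z": 8,"ax": 0,"ay": 0,"az": 0},{"fingers": 0,"x": 6,"y": 0,"z": 0,"ax": 0,"ay": 0,"az": 0},{"fingers": 0,"x": 6,"y": 0,"z": 0,"ax": 0,"ay": 0,"az": 0},{"fingers": 0,"x": 5,"y": 0,"z": 0,"ax": 0,"ay": 0,"az": 0}]}}

```text
t: 15.45
eef_pos: [0.6307, 0.187, 0.0566]
tool_rot: [0.001, 0.018, 1.0, 0.0]
contact_force: [-0.9, 0.5, 0.8]
gripper_width: 0.004
grasp_force: 0.0
```

{"method": "jog_arm", "body": {"rows": [{"fingers": 0,"x": 4,"y": 0,"z": 0,"ax": 0,"ay": 0,"az": 0},{"fingers": 0,"x": 4,"y": 0,"z": 0,"ax": 0,"ay": 0,"az": 0},{"fingers": 0,"x": 4,"y": -1,"z": 0,"ax": 0,"ay": 0,"az": 0},{"fingers": 0,"x": 4,"y": -1,"z": 0,"ax": 0,"ay": 0,"az": 0},{"fingers": 0,"x": 4,"y": -1,"z": 0,"ax": 0,"ay": 0,"az": 0},{"fingers": 0,"x": 3,"y": 0,"z": 0,"ax": 0,"ay": 0,"az": 0},{"fingers": 0,"x": 2,"y": 0,"z": 0,"ax": 0,"ay": 0,"az": 0},{"fingers": 0,"x": 0,"y": 0,"z": 0,"ax": 0,"ay": 0,"az": 0}]}}

```text
t: 16.25
eef_pos: [0.6058, 0.1838, 0.0552]
tool_rot: [0.0, 0.019, 1.0, -0.0]
contact_force: [3.0, -2.7, 0.8]
gripper_width: 0.002
grasp_force: 1.7
```

```bash
python3 -c "
from cmp import *
state(); lever()"
```

```text
t 16.25 table mm [-38.6 210.4  55.2] turn needed(tool,deg) [-0.  0. -0.] F [ 3.  -2.7  0.8]
0 [291.7 220.3] 0.2 [294.  218.9] 0.26 [294.8 218.5] 0.3 [295.4 218.3] 0.35 [296.1 218. ] 0.4 [296.9 217.7] scene knob mid px [289 215] [293 230] [290.9 221.9] 59
```

The lever looks home. I'll press a little more to confirm it, then back away and look.

{"method": "jog_arm", "body": {"rows": [{"fingers": 0,"x": 2,"y": 0,"z": 0,"ax": 0,"ay": 0,"az": 0},{"fingers": 0,"x": 1,"y": 0,"z": 0,"ax": 0,"ay": 0,"az": 0},{"fingers": 0,"x": 0,"y": 0,"z": 0,"ax": 0,"ay": 0,"az": 0},{"fingers": 0,"x": 0,"y": 0,"z": 0,"ax": 0,"ay": 0,"az": 0},{"fingers": 0,"x": 0,"y": 0,"z": 0,"ax": 0,"ay": 0,"az": 0},{"fingers": 0,"x": 0,"y": 0,"z": 0,"ax": 0,"ay": 0,"az": 0},{"fingers": 0,"x": 0,"y": 0,"z": 0,"ax": 0,"ay": 0,"az": 0},{"fingers": 0,"x": 0,"y": 0,"z": 0,"ax": 0,"ay": 0,"az": 0}]}}

```text
t: 17.1
eef_pos: [0.6056, 0.1838, 0.0554]
tool_rot: [0.003, 0.019, 1.0, -0.0]
contact_force: [11.4, -2.5, -5.8]
gripper_width: -0.001
grasp_force: 5.6
```

{"method": "jog_arm", "body": {"rows": [{"fingers": 0,"x": -10,"y": 0,"z": 0,"ax": 0,"ay": 0,"az": 0},{"fingers": 0,"x": -15,"y": 0,"z": 0,"ax": 0,"ay": 0,"az": 0},{"fingers": 0,"x": 0,"y": 0,"z": -25,"ax": 0,"ay": 0,"az": 0},{"fingers": 0,"x": 0,"y": 0,"z": -35,"ax": 0,"ay": 0,"az": 0},{"fingers": 0,"x": 0,"y": 0,"z": -40,"ax": 0,"ay": 0,"az": 0},{"fingers": 0,"x": 0,"y": 20,"z": -40,"ax": 0,"ay": 0,"az": 0},{"fingers": 0,"x": 10,"y": 35,"z": -10,"ax": 0,"ay": 0,"az": 0},{"fingers": 0,"x": 10,"y": 40,"z": 0,"ax": 0,"ay": 0,"az": 0}]}}

```text
t: 17.9
eef_pos: [0.6118, 0.2802, 0.2081]
tool_rot: [0.001, 0.02, 1.0, 0.001]
contact_force: [0.4, 1.1, -0.8]
gripper_width: 0.003
grasp_force: 0.0
```

{"method": "jog_arm", "body": {"rows": [{"fingers": 0,"x": 20,"y": 35,"z": 0,"ax": 0,"ay": 0,"az": 0},{"fingers": 0,"x": 20,"y": 35,"z": 0,"ax": 0,"ay": 0,"az": 0},{"fingers": 0,"x": 20,"y": 35,"z": 0,"ax": 0,"ay": 0,"az": 0},{"fingers": 0,"x": 20,"y": 35,"z": 0,"ax": 0,"ay": 0,"az": 0},{"fingers": 0,"x": 0,"y": 0,"z": 0,"ax": 0,"ay": 0,"az": 0},{"fingers": 0,"x": 0,"y": 0,"z": 0,"ax": 0,"ay": 0,"az": 0},{"fingers": 0,"x": 0,"y": 0,"z": 0,"ax": 0,"ay": 0,"az": 0},{"fingers": 0,"x": 0,"y": 0,"z": 0,"ax": 0,"ay": 0,"az": 0}]}}

```text
t: 18.7
eef_pos: [0.5372, 0.4206, 0.2052]
tool_rot: [-0.0, 0.02, 1.0, -0.001]
contact_force: [-0.2, 0.3, 0.2]
gripper_width: -0.003
grasp_force: 0.0
```

```bash
python3 - <<'E'
from cmp import *
state(); lever(); lever('top'); cmp()
c,K=cam("top"); a=c["pixels"][160:308,215:385,::-1]; cv2.imwrite("pics/end.png",cv2.resize(a,None,fx=4,fy=4,interpolation=cv2.INTER_CUBIC))
E
```

```text
t 18.7 table mm [-115.9  444.5  205.2] turn needed(tool,deg) [-0.1 -0.  -0.1] F [-0.2  0.3  0.2]
0 [291.7 220.3] 0.2 [294.  218.9] 0.26 [294.8 218.5] 0.3 [295.4 218.3] 0.35 [296.1 218. ] 0.4 [296.9 217.7] scene knob mid px [289 215] [293 230] [291.  221.5] 61
0 [229.3 234.9] 0.2 [227.9 231.2] 0.26 [227.6 230. ] 0.3 [227.5 229.2] 0.35 [227.3 228.2] 0.4 [227.3 227.2] top knob mid px [226 232] [231 238] [229.  234.4] 28
112.5 score 1.0 shift px [0. 0.] deg 0.0
157.5 score 0.99 shift px [0. 0.] deg 0.0
202.5 score 0.93 shift px [0.   0.25] deg 0.1
247.5 score 0.98 shift px [0. 0.] deg 0.0
292.5 score 0.99 shift px [0. 0.] deg 0.0
```

View pics/end.png

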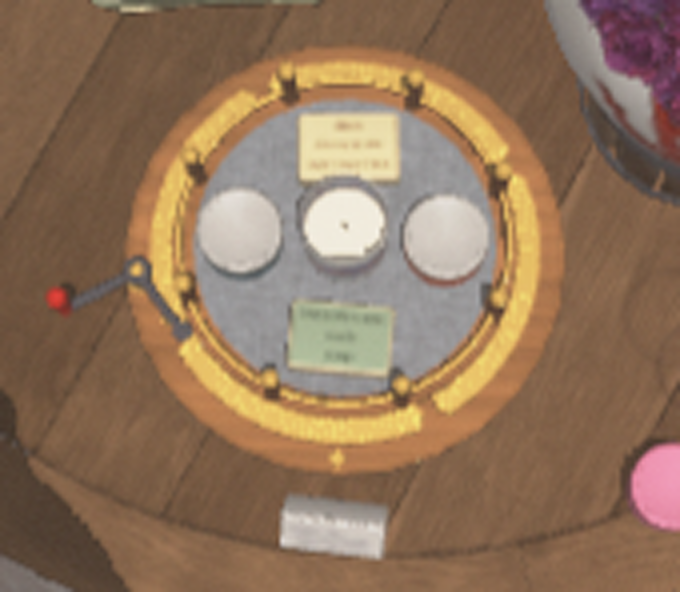

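The top view shows the green soap at the front (340,338), in line with the arrow. The knob is back at its home position (60,297), the goods are all in place and the card hasn't moved. Handing in.

```bash
python3 -c "from station import bot; print(bot.hand_in())"
```

```text
the job is handed in; nothing more can be done
None
```

The green-topped soap stands at the front mark behind the price card, the lock lever is home, the goods and the card are in place in the last view, and the job is handed in (no verdict was shown).

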